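# Lock the filter into its holder, corner by corner

### The arm

A 7-joint arm with a two-finger parallel gripper is mounted at the origin on the work surface. World frame = base frame: x ahead of the robot, y to its left, z up, the work surface at z = 0. Lengths are in m, angles in rad, forces in N, time in s.
With the tool pointing down it reaches from about 0.4 to 0.85 m from the base axis. Payload 4.4 kg.
Tool frame: the origin (TCP) lies at the very end of the fingers, on their centre line; the grasp point (between the pads) lies 19 mm behind it; z points along the fingers, y is the line along which they close (so a half turn about z gives the same grasp; the last joint's range is limited). The gripper opens to 94 mm and grips with 3 to 60 N. Pads are 16 mm wide; open, the fingers measure 119 mm over their backs; the gripper's body (75 mm by 177 mm) begins 78 mm behind the grasp point.
Start: joints at [-1.332, 0.628, 0.038, 1.517, -0.027, 0.996, -0.02], TCP at [0.195, 0.62, 0.205] pointing down, gripper open.
Joint ranges: [-3.06, 3.06], [-0.37, 2.12], [-1.25, 1.32], [0.18, 2.47], [-1.1, 4.24], [0.23, 1.98], [-2.94, 2.94]. Speed limits (rad/s): [2.57, 2.57, 3.14, 3.14, 3.14, 3.14, 3.14].

### API

Orientations are given as a unit quaternion [x, y, z, w].
In Python, from bench import observe, camera, calibration, workorder gives the robot as it stands. The module is installed in compiled form; this text tells all that it offers.
- The arm moves only by the tool send_rows, never from a script. Its argument "rows" is a list of rows, each an object of numbers: "wx", "wy", "wz": the turn, a rotation vector about the tool's x, y, z normalised to -1 to 1, where 1 is 4 degrees; "x", "y", "z": the shift along the tool's x, y, z normalised to -1 to 1, where 1 is 0.025 m; "jaw": the closure, from 0 (fully open) to 1 (shut). In form: [{"wx": .., "wy": .., "wz": .., "x": .., "y": .., "z": .., "jaw": ..}, ...]. A call has 1 to 10 rows; each row shifts and turns the commanded pose from where the row before left it, along the tool's axes as they then stand; what a row does not reach is not made up. A row lasts 1/10 s, in which the tool goes at most 50 mm and 8.59 degrees, less where a joint would pass 70% of its speed; a pose out of reach is approached as far as the arm can. A call with a number of a shift or a turn outside -1 to 1 is refused whole. A call with a gripper value outside its range is refused whole. The fingers move at their own pace and stop on an object; "squeeze" is the grip in N (left out, the last holds). Time passes only in rows, so rows that do not move let the fingers close. It gives the time, the measured TCP pose, the force, the opening and the grip force at its end, in the units of the state.
- observe(): the state, without advancing time (a new reading comes with each control period).
- camera(name): name is "side" or "top"; returns the picture (384x512x3 uint8, red, green, blue); there is no depth.
- calibration(name): a dict with "fx", "fy", "cx", "cy" (pixels), "position" and "attitude" of the camera in the world. Camera axes: x right, y up, looking along -z (the intrinsics and any distortion apply to the point x, -y, -z); pixel columns grow to the right and rows downward; lengths in m; the calibration is good to about 2 mm. A picture is of the moment at which its call begins. calibration takes no time and is no camera call.
- workorder.hand_in(): hands the job in; it is judged then, once.
The state is a dict: "t": time; "joint_positions": joint angles; "joint_velocities": joint speeds; "tau": joint torques, N m; "position": TCP position; "orientation": TCP orientation; "contact_force": force on the tool from outside, world axes, zero at the start; "ft_torque": the same for the moment, N m; "opening": finger opening in m; "gripper_force": force on a finger pad.
Only numpy, scipy, OpenCV 4.12 (cv2) and the standard library are available. Lean on these libraries where they do the work, as an engineer would, in place of code of your own. Each camera call takes 0.05 s, during which the arm holds its last target. There are 200 camera calls.

### The job

Lock the glass filter into the square filter holder by pressing its four black corner clips down with the fingertips, crosswise and one at a time. Seen from above with the holder's pull tab nearest you, the order is near left, far right, near right, far left: press each lightly, straight down until it is fully home. Leave the holder lying where it is without lifting it or leaning hard on it, and leave everything else alone.

Things in the scene. Friction and masses are not known exactly. Their poses are not given: they have to be found in the camera images.
- holder: Square grey resin holder lying loose and flat, turned any way: frame 140 x 140 x 16 mm, bars 22 mm wide, glass filter in the middle, 0.3 kg. Origin: centre of underside. The ribbed pull tab (36 mm wide, 34 mm out, top 8 mm up) is at the middle of its -x side; with the tab nearest the viewer, +x points away, +y left, z up. A black round push clip stands in each corner.
- tab_left_top (a point): Centre of the flat top of the push clip on the pull-tab side, left (seen from above, tab nearest the viewer), at (-57, +57) mm in the holder frame. A black stud 18 mm across that moves straight down, this point with it: 32 mm above the table when up, 24 mm when the clip is home (8 mm above the frame). Its sprung cap then yields up to 6 mm more and rises again.
- tab_left (a joint): How far that clip is pressed, in m: at most 0.0015 at the start (up), 0.008 fully home. It takes about 3 N to move and stays where it is left (no return). Once home, the sprung cap yields from 4 N, at 0.7 N per mm, to a hard stop 6 mm lower at 8.4 N.
- far_right_top (a point): Centre of the flat top of the push clip on the side opposite the tab, right (seen from above, tab nearest the viewer), at (+57, -57) mm in the holder frame. A black stud 18 mm across that moves straight down, this point with it: 32 mm above the table when up, 24 mm when the clip is home (8 mm above the frame). Its sprung cap then yields up to 6 mm more and rises again.
- far_right (a joint): How far that clip is pressed, in m: at most 0.0015 at the start (up), 0.008 fully home. It takes about 3 N to move and stays where it is left (no return). Once home, the sprung cap yields from 4 N, at 0.7 N per mm, to a hard stop 6 mm lower at 8.4 N.
- tab_right_top (a point): Centre of the flat top of the push clip on the pull-tab side, right (seen from above, tab nearest the viewer), at (-57, -57) mm in the holder frame. A black stud 18 mm across that moves straight down, this point with it: 32 mm above the table when up, 24 mm when the clip is home (8 mm above the frame). Its sprung cap then yields up to 6 mm more and rises again.
- tab_right (a joint): How far that clip is pressed, in m: at most 0.0015 at the start (up), 0.008 fully home. It takes about 3 N to move and stays where it is left (no return). Once home, the sprung cap yields from 4 N, at 0.7 N per mm, to a hard stop 6 mm lower at 8.4 N.
- far_left_top (a point): Centre of the flat top of the push clip on the side opposite the tab, left (seen from above, tab nearest the viewer), at (+57, +57) mm in the holder frame. A black stud 18 mm across that moves straight down, this point with it: 32 mm above the table when up, 24 mm when the clip is home (8 mm above the frame). Its sprung cap then yields up to 6 mm more and rises again.
- far_left (a joint): How far that clip is pressed, in m: at most 0.0015 at the start (up), 0.008 fully home. It takes about 3 N to move and stays where it is left (no return). Once home, the sprung cap yields from 4 N, at 0.7 N per mm, to a hard stop 6 mm lower at 8.4 N.
- long_sleeve: Bystander: filter in a clear hard plastic sleeve, 165 x 112 x 7 mm, lying loose near the holder. Origin at the centre of its underside, x along its length.
- short_sleeve: Bystander: the same but 115 x 112 x 7 mm, lying loose off to one side. Origin at the centre of its underside.
- adapter_ring: Bystander: flat steel ring, 86 mm outside, 72 mm inside, 6 mm high, loose near the holder. Origin at the centre of its underside.
- lens_hood: Bystander: blue lens hood, a flaring open tube 80 mm across at the top, 46 mm high, loose near the holder. Origin at the centre of its underside.
- lens_brush: Bystander: small brush 150 mm long lying near the holder's tab. Origin under its middle, x along it.
- switch_tip (a point): Bystander: tip of the small steel toggle, 35 mm long, of the strip light's switch, off to one side; the toggle may lean either way at the start.

How it is judged:
On the way, in this order (a step that is already met when the one before it is completed fails the run):
1. the clip on the pull-tab side, left is pressed down while the later ones are still up (value of joint tab_left above 0.006 m and value of joint each of far_right, tab_right, far_left below 0.003 m), for 0.1 s.
2. the clip on the side opposite the tab, right is pressed down while the later ones are still up (value of joint far_right above 0.006 m and value of joint each of tab_right, far_left below 0.003 m), for 0.1 s.
3. the clip on the pull-tab side, right is pressed down while the later ones are still up (value of joint tab_right above 0.006 m and value of joint far_left below 0.003 m), for 0.1 s.
4. the clip on the side opposite the tab, left is pressed down (value of joint far_left above 0.006 m), for 0.1 s.
At the end, for the whole second after the job is handed in: All four clips are at least 6 of their 8 mm down, the holder lies flat (0.06 rad), at rest and within 20 mm of where it was, the five loose bystanders are within 30 mm of their places, and the tip of the light switch within 12 mm of its own (value of joint each of tab_left, far_right, tab_right, far_left above 0.006 m and distance of holder from where it was at the start of the episode below 0.02 m and angle between holder's own z axis and vertical below 0.06 rad and linear speed of holder below 0.02 m/s and distance of each of long_sleeve, short_sleeve, adapter_ring, lens_hood, lens_brush from where it was at the start of the episode below 0.03 m and distance of switch_tip from where it was at the start of the episode below 0.012 m); the robot touches nothing.
It fails at once if the holder or a clip is pressed or struck with more than 25 N (contact force between any of the arm, the fingers and holder above 25 N).
It fails at once if the holder is lifted (10 mm) or tipped (0.12 rad) (height (world z) of holder above 0.01 m or angle between holder's own z axis and vertical above 0.12 rad).
It fails at once if the holder is pushed more than 30 mm from its place (distance of holder from where it was at the start of the episode above 0.03 m).
It fails at once if a loose bystander is moved more than 30 mm or lifted 20 mm (distance of any of long_sleeve, short_sleeve, adapter_ring, lens_hood, lens_brush from where it was at the start of the episode above 0.03 m or height (world z) of any of long_sleeve, short_sleeve, adapter_ring, lens_hood, lens_brush above 0.02 m).
It fails at once if the light switch is flicked (distance of switch_tip from where it was at the start of the episode above 0.012 m).
It also fails if it takes over 48 s, if anything falls off the work surface, if the arm or the gripper's body presses on something with over 40 N, if the wrist force passes 120 N, or if a joint passes its speed limit or range.

## Working session

There is one attempt and no reset: what is moved stays moved. The work goes in short steps, Python scripts to look and compute and a tool call to move; the robot and the scene stay as the last step left them, time stands still between calls to the robot, and variables do not carry over. Pictures are saved under pics/ and viewed, at most 10 in all, crops included, and the job is handed in when it is done.

Besides the shell and the picture viewer there is one more tool, called by a JSON object that holds its "fn" and its "kwargs". send_rows: Moves the arm, as the interface text tells. Scaled input: -1 to 1 covers 0.025 m each way for a shift and 4 degrees each way for a turn. Its arguments: {"type":"object","properties":{"rows":{"type":"array","items":{"type":"object","properties":{"wx":{"type":"number"},"wy":{"type":"number"},"wz":{"type":"number"},"x":{"type":"number"},"y":{"type":"number"},"z":{"type":"number"},"jaw":{"type":"number"}}}},"squeeze":{"type":"number"}},"required":["rows"]}

```bash
mkdir -p pics; python3 - <<'E'
from bench import observe, camera, calibration
import cv2
for n in("top","side"):
    im=camera(n); cv2.imwrite(f"pics/{n}0.png",im[:,:,::-1]); print(n,calibration(n))
print(observe())
E
```

```text
top {'fx': 381.57755787893535, 'fy': 381.57755787893535, 'cx': 250.51434863625542, 'cy': 194.41383501869294, 'position': array([0.33195004, 0.01728578, 1.16518639]), 'attitude': array([-0.070456  ,  0.07717486,  0.74449609, -0.65939788])}
side {'fx': 475.3775311025316, 'fy': 475.3775311025316, 'cx': 256.4266181843361, 'cy': 190.44547286377045, 'position': array([-0.35166841, -1.04292814,  0.97867862]), 'attitude': array([ 0.44417862, -0.16505716, -0.31519378,  0.82226174])}
{'t': 0.1, 'joint_positions': array([-1.33183401,  0.62924419,  0.03844667,  1.51824578, -0.02700446,
        0.99631882, -0.01996627]), 'joint_velocities': array([ 0.00017433, -0.00183786,  0.00145644, -0.00101512, -0.00012315,
        0.00100451,  0.00099915]), 'tau': array([ 3.85854626e-03, -5.50792801e+01,  1.14799261e+00, -1.87115622e+01,
       -5.20912756e-02,  1.92093558e-02,  6.71961038e-05]), 'position': array([0.19483442, 0.61948622, 0.20465936]), 'orientation': array([ 1.51777119e-01,  9.88414379e-01, -8.40285889e-04, -1.22154311e-04]), 'contact_force': array([ 1.23448486,  0.41481763, -0.2635656 ]), 'ft_torque': array([ 0.06042013, -0.02032487,  0.02543934]), 'gripper_force': 0.0, 'opening': 0.09396848774662368}
```

View pics/top0.png

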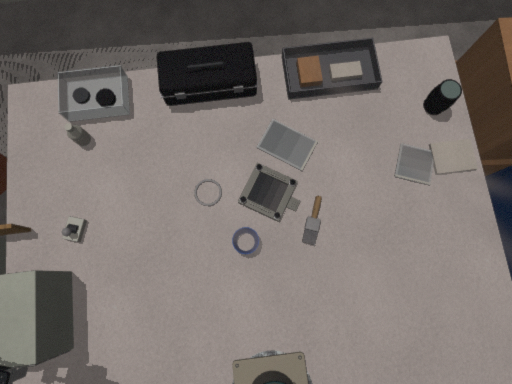

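View pics/side0.png

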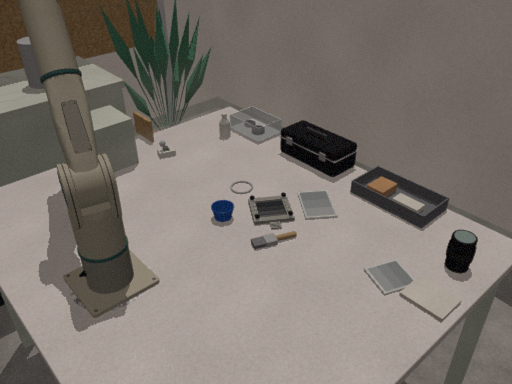

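The top view shows the holder around (269,192) with its tab at (293,203). The clips are near (259,167), (293,182), (277,214) and (243,195). The ring is at (208,192), the hood at (246,240), the brush at (313,220), the long sleeve at (288,145) and the switch at (73,229). Next I'll measure the clips in both views.

```bash
cat > h.py <<'E'
import numpy as np, cv2
from scipy.spatial.transform import Rotation as R
from bench import calibration
def ray(n,u,v):
    c=calibration(n); d=R.from_quat(c["attitude"]).apply([(u-c["cx"])/c["fx"],-(v-c["cy"])/c["fy"],-1.]); return c["position"],d
def plane(n,u,v,z):
    p,d=ray(n,u,v); return p+d*(z-p[2])/d[2]
def tri(a,b):
    p,d=ray("top",*a); q,e=ray("side",*b)
    s=np.linalg.lstsq(np.c_[d,-e],q-p,rcond=None)[0]; A=p+s[0]*d;B=q+s[1]*e
    return (A+B)/2,np.linalg.norm(A-B)
def proj(n,P):
    c=calibration(n); x=R.from_quat(c["attitude"]).inv().apply(np.asarray(P)-c["position"]); return c["cx"]+c["fx"]*x[0]/-x[2], c["cy"]-c["fy"]*x[1]/-x[2]
def blobs(im,box,th,amin,amax):
    x0,y0,x1,y1=box; g=cv2.cvtColor(im,cv2.COLOR_BGR2GRAY)[y0:y1,x0:x1]
    w=np.clip(th-cv2.resize(g,None,fx=4,fy=4,interpolation=cv2.INTER_CUBIC).astype(float),0,None)
    n,l,st,_=cv2.connectedComponentsWithStats((w>0).astype(np.uint8)); out=[]
    for i in range(1,n):
        if amin<st[i,4]/16<amax:
            yy,xx=np.nonzero(l==i); k=w[yy,xx]
            out.append(((xx*k).sum()/k.sum()/4-.375+x0,(yy*k).sum()/k.sum()/4-.375+y0,st[i,4]/16))
    return np.round(out,2)
E
python3 - <<'E'
from h import *
t=cv2.imread("pics/top0.png"); s=cv2.imread("pics/side0.png")
for th in(40,60): print("top",th,blobs(t,(232,158,305,225),th,8,70).tolist()); print("side",th,blobs(s,(243,188,300,228),th,6,70).tolist())
a=cv2.resize(t[150:250,190:330],None,fx=5,fy=5,interpolation=cv2.INTER_CUBIC)[:, :700]
cv2.imwrite("pics/c1.png",a)
cv2.imwrite("pics/c2.png",cv2.resize(s[180:260,200:340],None,fx=5,fy=5,interpolation=cv2.INTER_CUBIC))
E
```

```text
top 40 [[258.93, 166.33, 13.56], [292.52, 181.63, 14.06], [242.86, 198.77, 14.0], [277.09, 214.57, 12.19]]
side 40 [[283.13, 194.42, 8.75], [251.63, 197.53, 9.44], [289.93, 212.8, 11.38], [256.82, 216.05, 14.38]]
top 60 [[258.88, 166.45, 21.81], [292.37, 181.64, 22.62], [242.86, 198.82, 22.88], [276.93, 214.65, 21.69]]
side 60 [[283.09, 194.44, 12.62], [251.65, 197.54, 13.06], [289.95, 212.79, 15.88], [287.06, 219.41, 18.88], [260.99, 222.04, 19.19]]
```

View pics/c1.png

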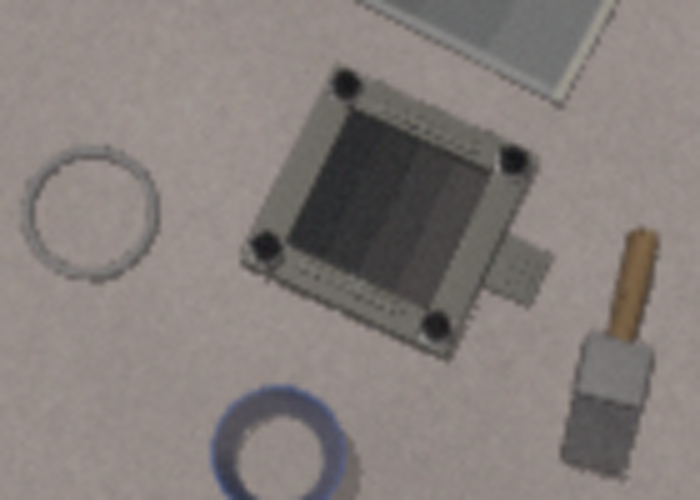

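View pics/c2.png

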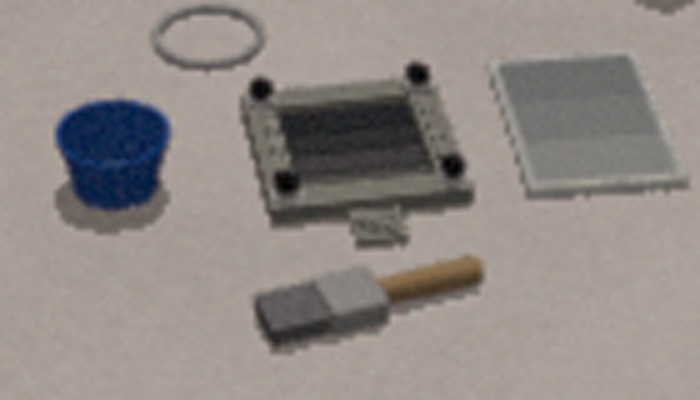

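The crops show the tab pointing right and down, between the clips at (292.5,181.6) and (277,214.6). In the side view the tab is nearest the camera, with the hood on its left. That makes near left (277,214.6), far right (259,166.4), near right (292.5,181.6) and far left (243,198.8).

```bash
cat >> h.py <<'E'
T=dict(NL=(276.98,214.6),FR=(258.9,166.4),NR=(292.42,181.63),FL=(242.86,198.8))
S=dict(NL=(256.82,216.05),FR=(283.1,194.43),NR=(289.94,212.8),FL=(251.64,197.53))
L=dict(NL=(-57,57),FR=(57,-57),NR=(-57,-57),FL=(57,57))
def fit():
    """rigid 2D fit of the tri points; returns xy dict, centre, yaw"""
    P={k:tri(T[k],S[k]) for k in T}
    A=np.array([L[k] for k in T])/1000.; B=np.array([P[k][0][:2] for k in T]); c=B.mean(0)
    z=((A[:,0]-1j*A[:,1])*((B-c)[:,0]+1j*(B-c)[:,1])).sum(); yaw=np.angle(z); M=np.array([[np.cos(yaw),-np.sin(yaw)],[np.sin(yaw),np.cos(yaw)]])
    return P,c,yaw,{k:c+M@np.array(L[k])/1000 for k in L},abs(z)/(A**2).sum()
E
python3 - <<'E'
from h import *
np.set_printoptions(precision=4,suppress=True)
P,c,y,X,s=fit(); print("c",c,"yaw",np.degrees(y),"scale",s)
for k in P: print(k,P[k][0],round(P[k][1],4),"fit",X[k],"top28",plane("top",*T[k],.028)[:2],"side28",plane("side",*S[k],.028)[:2])
for n,u,v,z in[("hood",246,240,.046),("ring",208,192,.006),("sleeveCorner",302,170,.007),("sleeve",288,145,.007),("brush a",318,198,.01),("brush b",310,243,.01),("switch",71,232,.03)]: print(n,plane("top",u,v,z)[:2])
print("tcp pix",proj("top",[.195,.62,.205]),proj("side",[.195,.62,.205]))
E
```

```text
c [ 0.5781 -0.0615] yaw 57.524822826907545 scale 0.9985111435300351
NL [ 0.4996 -0.0791  0.0271] 0.0033 fit [ 0.4994 -0.079 ] top28 [ 0.5009 -0.0799] side28 [ 0.4972 -0.0794]
FR [ 0.6566 -0.0441  0.0261] 0.0025 fit [ 0.6568 -0.044 ] top28 [ 0.6571 -0.0447] side28 [ 0.6532 -0.0458]
NR [ 0.5955 -0.14    0.0264] 0.0031 fit [ 0.5956 -0.1402] top28 [ 0.5965 -0.1407] side28 [ 0.5923 -0.1411]
FL [0.5607 0.0173 0.0258] 0.0031 fit [0.5606 0.0172] top28 [0.5615 0.0165] side28 [0.557  0.0154]
hood [0.4347 0.0216]
ring [0.6005 0.1216]
sleeveCorner [ 0.635  -0.1789]
sleeve [ 0.7222 -0.1469]
brush a [ 0.5396 -0.2141]
brush b [ 0.4058 -0.1685]
switch [0.5229 0.5372]
tcp pix (np.float64(4.467786883379887), np.float64(366.120639983161)) (np.float64(70.79850122490075), np.float64(127.6034825460402))
```

The rigid fit holds: scale 0.9985, blob heights about 26 mm and ray gaps about 3 mm. I'll start toward near left with the fingers shut.

{"fn": "send_rows", "kwargs": {"rows": [{"x": -0.65, "y": -0.74, "z": 0, "jaw": 1}, {"x": -0.65, "y": -0.74, "z": 0, "jaw": 1}, {"x": -0.65, "y": -0.74, "z": 0, "jaw": 1}, {"x": -0.65, "y": -0.74, "z": 0, "jaw": 1}, {"x": -0.65, "y": -0.74, "z": 0, "jaw": 1}, {"x": -0.65, "y": -0.74, "z": 0, "jaw": 1}, {"x": -0.65, "y": -0.74, "z": 0, "jaw": 1}, {"x": -0.65, "y": -0.74, "z": 0, "jaw": 1}, {"x": -0.65, "y": -0.74, "z": 0, "jaw": 1}, {"x": -0.65, "y": -0.74, "z": 0, "jaw": 1}], "squeeze": 5}}

```text
schema error: expected keys wx, wy, wz, x, y, z, jaw
```

{"fn": "send_rows", "kwargs": {"rows": [{"wx": 0, "wy": 0, "wz": 0, "x": -0.65, "y": -0.74, "z": 0, "jaw": 1}, {"wx": 0, "wy": 0, "wz": 0, "x": -0.65, "y": -0.74, "z": 0, "jaw": 1}, {"wx": 0, "wy": 0, "wz": 0, "x": -0.65, "y": -0.74, "z": 0, "jaw": 1}, {"wx": 0, "wy": 0, "wz": 0, "x": -0.65, "y": -0.74, "z": 0, "jaw": 1}, {"wx": 0, "wy": 0, "wz": 0, "x": -0.65, "y": -0.74, "z": 0, "jaw": 1}, {"wx": 0, "wy": 0, "wz": 0, "x": -0.65, "y": -0.74, "z": 0, "jaw": 1}, {"wx": 0, "wy": 0, "wz": 0, "x": -0.65, "y": -0.74, "z": 0, "jaw": 1}, {"wx": 0, "wy": 0, "wz": 0, "x": -0.65, "y": -0.74, "z": 0, "jaw": 1}, {"wx": 0, "wy": 0, "wz": 0, "x": -0.65, "y": -0.74, "z": 0, "jaw": 1}, {"wx": 0, "wy": 0, "wz": 0, "x": -0.65, "y": -0.74, "z": 0, "jaw": 1}], "squeeze": 5}}

```text
t: 1.1
position: [0.2947, 0.3936, 0.2052]
orientation: [0.152, 0.988, -0.0, -0.0]
contact_force: [0.4, -0.6, 0.5]
opening: 0.0172
gripper_force: 0.0
```

{"fn": "send_rows", "kwargs": {"rows": [{"wx": 0, "wy": 0, "wz": 0, "x": -0.65, "y": -0.74, "z": 0, "jaw": 1}, {"wx": 0, "wy": 0, "wz": 0, "x": -0.65, "y": -0.74, "z": 0, "jaw": 1}, {"wx": 0, "wy": 0, "wz": 0, "x": -0.65, "y": -0.74, "z": 0, "jaw": 1}, {"wx": 0, "wy": 0, "wz": 0, "x": -0.65, "y": -0.74, "z": 0, "jaw": 1}, {"wx": 0, "wy": 0, "wz": 0, "x": -0.65, "y": -0.74, "z": 0, "jaw": 1}, {"wx": 0, "wy": 0, "wz": 0, "x": -0.65, "y": -0.74, "z": 0, "jaw": 1}, {"wx": 0, "wy": 0, "wz": 0, "x": -0.65, "y": -0.74, "z": 0, "jaw": 1}, {"wx": 0, "wy": 0, "wz": 0, "x": -0.65, "y": -0.74, "z": 0, "jaw": 1}, {"wx": 0, "wy": 0, "wz": 0, "x": -0.65, "y": -0.74, "z": 0, "jaw": 1}, {"wx": 0, "wy": 0, "wz": 0, "x": -0.65, "y": -0.74, "z": 0, "jaw": 1}]}}

```text
t: 2.1
position: [0.3941, 0.1685, 0.2053]
orientation: [0.152, 0.988, -0.0, -0.0]
contact_force: [0.3, -0.4, -0.9]
opening: 0.0008
gripper_force: 0.0
```

{"fn": "send_rows", "kwargs": {"rows": [{"wx": 0, "wy": 0, "wz": 0, "x": -0.65, "y": -0.74, "z": 0.2, "jaw": 1}, {"wx": 0, "wy": 0, "wz": 0, "x": -0.65, "y": -0.74, "z": 0.2, "jaw": 1}, {"wx": 0, "wy": 0, "wz": 0, "x": -0.65, "y": -0.74, "z": 0.2, "jaw": 1}, {"wx": 0, "wy": 0, "wz": 0, "x": -0.65, "y": -0.74, "z": 0.2, "jaw": 1}, {"wx": 0, "wy": 0, "wz": 0, "x": -0.65, "y": -0.74, "z": 0.2, "jaw": 1}, {"wx": 0, "wy": 0, "wz": 0, "x": -0.65, "y": -0.74, "z": 0.4, "jaw": 1}, {"wx": 0, "wy": 0, "wz": 0, "x": -0.65, "y": -0.74, "z": 0.4, "jaw": 1}, {"wx": 0, "wy": 0, "wz": 0, "x": -0.65, "y": -0.74, "z": 0.4, "jaw": 1}, {"wx": 0, "wy": 0, "wz": 0, "x": -0.65, "y": -0.74, "z": 0.5, "jaw": 1}, {"wx": 0, "wy": 0, "wz": 0, "x": -0.5, "y": -0.5, "z": 0.5, "jaw": 1}]}}

```text
t: 3.1
position: [0.4921, -0.0506, 0.1248]
orientation: [0.153, 0.988, -0.0, 0.0]
contact_force: [0.1, -0.6, -0.2]
opening: 0.0005
gripper_force: 0.0
```

{"fn": "send_rows", "kwargs": {"rows": [{"wx": 0, "wy": 0, "wz": 0, "x": 0, "y": 0, "z": 0.4, "jaw": 1}, {"wx": 0, "wy": 0, "wz": 0, "x": 0, "y": 0, "z": 0, "jaw": 1}, {"wx": 0, "wy": 0, "wz": 0, "x": 0, "y": 0, "z": 0, "jaw": 1}]}}

```text
t: 3.4
position: [0.491, -0.0475, 0.1154]
orientation: [0.151, 0.989, 0.0, -0.001]
contact_force: [-0.6, 0.5, 0.0]
opening: 0.0003
gripper_force: 0.0
```

{"fn": "send_rows", "kwargs": {"rows": [{"wx": 0, "wy": 0, "wz": 0, "x": -0.35, "y": -0.55, "z": 0.5, "jaw": 1}, {"wx": 0, "wy": 0, "wz": 0, "x": -0.35, "y": -0.55, "z": 0.5, "jaw": 1}, {"wx": 0, "wy": 0, "wz": 0, "x": 0, "y": 0, "z": 0.5, "jaw": 1}, {"wx": 0, "wy": 0, "wz": 0, "x": 0, "y": 0, "z": 0.5, "jaw": 1}, {"wx": 0, "wy": 0, "wz": 0, "x": 0, "y": 0, "z": 0.5, "jaw": 1}, {"wx": 0, "wy": 0, "wz": 0, "x": 0, "y": 0, "z": 0.3, "jaw": 1}, {"wx": 0, "wy": 0, "wz": 0, "x": 0, "y": 0, "z": 0, "jaw": 1}, {"wx": 0, "wy": 0, "wz": 0, "x": 0, "y": 0, "z": 0, "jaw": 1}]}}

```text
t: 4.2
position: [0.5001, -0.0799, 0.0454]
orientation: [0.152, 0.988, 0.0, -0.0]
contact_force: [0.6, -1.1, -0.3]
opening: 0.0006
gripper_force: 0.0
```

```bash
python3 - <<'E'
from h import *
from bench import observe,camera
o=observe(); print(o["position"],o["contact_force"])
s=camera("side"); t=camera("top")
P=o["position"]; print(proj("side",P),proj("top",P))
a=cv2.resize(s[160:240,190:330,::-1],None,fx=5,fy=5,interpolation=cv2.INTER_CUBIC)
cv2.imwrite("pics/c3.png",a)
E
```

```text
[ 0.50013479 -0.07989761  0.04538684] [ 0.56563673 -1.0507546  -0.3359848 ]
(np.float64(257.54842636093036), np.float64(211.5721531317839)) (np.float64(277.3812201655104), np.float64(213.9309676804184))
```

View pics/c3.png

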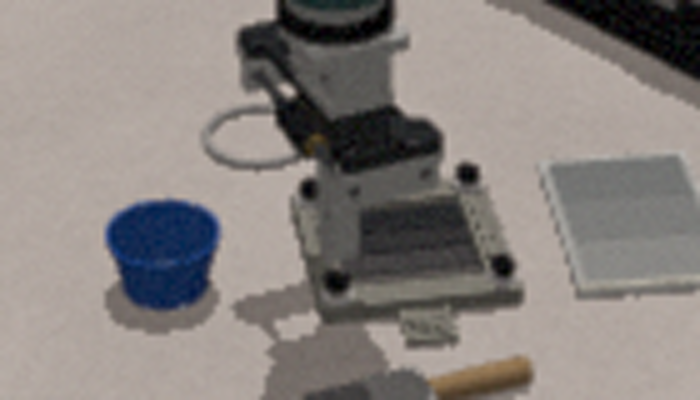

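The closed fingertips sit over the near-left clip: the tip is at crop (338,262), predicted (338,258), and the clip is at (336,280). Pressing it down gently.

{"fn": "send_rows", "kwargs": {"rows": [{"wx": 0, "wy": 0, "wz": 0, "x": 0, "y": 0, "z": 0.3, "jaw": 1}, {"wx": 0, "wy": 0, "wz": 0, "x": 0, "y": 0, "z": 0.1, "jaw": 1}, {"wx": 0, "wy": 0, "wz": 0, "x": 0, "y": 0, "z": 0.1, "jaw": 1}, {"wx": 0, "wy": 0, "wz": 0, "x": 0, "y": 0, "z": 0.1, "jaw": 1}, {"wx": 0, "wy": 0, "wz": 0, "x": 0, "y": 0, "z": 0.1, "jaw": 1}, {"wx": 0, "wy": 0, "wz": 0, "x": 0, "y": 0, "z": 0.1, "jaw": 1}, {"wx": 0, "wy": 0, "wz": 0, "x": 0, "y": 0, "z": 0, "jaw": 1}]}}

```text
t: 5.0
position: [0.5001, -0.0803, 0.0252]
orientation: [0.152, 0.988, -0.0, -0.0]
contact_force: [0.5, -0.3, 0.0]
opening: 0.001
gripper_force: 0.0
```

{"fn": "send_rows", "kwargs": {"rows": [{"wx": 0, "wy": 0, "wz": 0, "x": 0, "y": 0, "z": 0.08, "jaw": 1}, {"wx": 0, "wy": 0, "wz": 0, "x": 0, "y": 0, "z": 0.08, "jaw": 1}, {"wx": 0, "wy": 0, "wz": 0, "x": 0, "y": 0, "z": 0, "jaw": 1}, {"wx": 0, "wy": 0, "wz": 0, "x": 0, "y": 0, "z": 0, "jaw": 1}]}}

```text
t: 5.4
position: [0.5002, -0.0803, 0.0217]
orientation: [0.152, 0.988, 0.0, 0.0]
contact_force: [-1.0, -0.7, 6.5]
opening: 0.0006
gripper_force: 3.0
```

Contact is 6.5 N at z = 21.7 mm, so the clip is home with its cap sprung. Moving to far right.

{"fn": "send_rows", "kwargs": {"rows": [{"wx": 0, "wy": 0, "wz": 0, "x": 0, "y": 0, "z": -0.5, "jaw": 1}, {"wx": 0, "wy": 0, "wz": 0, "x": 0, "y": 0, "z": -0.5, "jaw": 1}, {"wx": 0, "wy": 0, "wz": 0, "x": -0.69, "y": 0.41, "z": 0, "jaw": 1}, {"wx": 0, "wy": 0, "wz": 0, "x": -0.69, "y": 0.41, "z": 0, "jaw": 1}, {"wx": 0, "wy": 0, "wz": 0, "x": -0.69, "y": 0.41, "z": 0, "jaw": 1}, {"wx": 0, "wy": 0, "wz": 0, "x": -0.69, "y": 0.41, "z": 0, "jaw": 1}, {"wx": 0, "wy": 0, "wz": 0, "x": -0.69, "y": 0.41, "z": 0, "jaw": 1}, {"wx": 0, "wy": 0, "wz": 0, "x": -0.69, "y": 0.41, "z": 0, "jaw": 1}, {"wx": 0, "wy": 0, "wz": 0, "x": -0.69, "y": 0.41, "z": 0, "jaw": 1}, {"wx": 0, "wy": 0, "wz": 0, "x": -0.69, "y": 0.41, "z": 0, "jaw": 1}]}}

```text
t: 6.4
position: [0.6572, -0.0432, 0.0476]
orientation: [0.152, 0.988, 0.0, 0.0]
contact_force: [-0.9, -0.4, 0.2]
opening: 0.0001
gripper_force: 0.0
```

{"fn": "send_rows", "kwargs": {"rows": [{"wx": 0, "wy": 0, "wz": 0, "x": 0, "y": 0, "z": 0, "jaw": 1}, {"wx": 0, "wy": 0, "wz": 0, "x": 0, "y": 0, "z": 0, "jaw": 1}, {"wx": 0, "wy": 0, "wz": 0, "x": 0, "y": 0, "z": 0, "jaw": 1}]}}

```text
t: 6.7
position: [0.6551, -0.044, 0.0467]
orientation: [0.152, 0.988, -0.0, -0.001]
contact_force: [-0.5, -0.9, 0.7]
opening: 0.0005
gripper_force: 0.0
```

```bash
python3 - <<'E'
from h import *
from bench import observe,camera
o=observe(); P=o["position"]; print(P)
s=camera("side"); t=camera("top"); cv2.imwrite("pics/s4.png",s[:,:,::-1]); cv2.imwrite("pics/t4.png",t[:,:,::-1])
print(blobs(cv2.imread("pics/s4.png"),(243,188,300,228),40,6,70).tolist())
print("nl up/down pix",proj("side",[.4994,-.079,.028]),proj("side",[.4994,-.079,.020]))
a=[cv2.resize(i[y:y+70,x:x+80,::-1],None,fx=5,fy=5,interpolation=cv2.INTER_CUBIC) for i,x,y in((s,235,165),(t,230,155))]
cv2.imwrite("pics/c4.png",np.hstack(a))
E
```

```text
[ 0.65511796 -0.04399155  0.04669403]
[[283.03, 194.4, 9.06], [251.56, 197.53, 8.88], [275.77, 203.09, 30.56], [262.38, 204.13, 32.62], [289.91, 212.43, 14.06], [257.18, 217.67, 12.31]]
nl up/down pix (np.float64(257.24486808897865), np.float64(215.73532751028898)) (np.float64(257.2629558787338), np.float64(217.6476612478516))
```

View pics/c4.png

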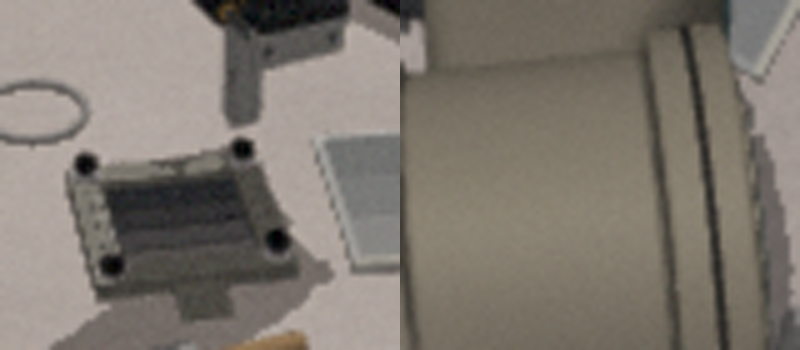

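The side view shows near left about 1.6 px lower, as predicted for home. The holder hasn't moved, and the fingertip is directly over far right at crop (241,123), with the clip at (241,150). Pressing.

{"fn": "send_rows", "kwargs": {"rows": [{"wx": 0, "wy": 0, "wz": 0, "x": -0.06, "y": 0.02, "z": 0.35, "jaw": 1}, {"wx": 0, "wy": 0, "wz": 0, "x": 0, "y": 0, "z": 0.1, "jaw": 1}, {"wx": 0, "wy": 0, "wz": 0, "x": 0, "y": 0, "z": 0.1, "jaw": 1}, {"wx": 0, "wy": 0, "wz": 0, "x": 0, "y": 0, "z": 0.1, "jaw": 1}, {"wx": 0, "wy": 0, "wz": 0, "x": 0, "y": 0, "z": 0.1, "jaw": 1}, {"wx": 0, "wy": 0, "wz": 0, "x": 0, "y": 0, "z": 0.1, "jaw": 1}, {"wx": 0, "wy": 0, "wz": 0, "x": 0, "y": 0, "z": 0.08, "jaw": 1}, {"wx": 0, "wy": 0, "wz": 0, "x": 0, "y": 0, "z": 0.08, "jaw": 1}, {"wx": 0, "wy": 0, "wz": 0, "x": 0, "y": 0, "z": 0, "jaw": 1}, {"wx": 0, "wy": 0, "wz": 0, "x": 0, "y": 0, "z": 0, "jaw": 1}]}}

```text
t: 7.8
position: [0.6577, -0.0435, 0.0216]
orientation: [0.152, 0.988, -0.0, -0.0]
contact_force: [-2.2, 0.0, 6.9]
opening: 0.0002
gripper_force: 3.0
```

That reads 6.9 N at 21.6 mm, so far right is home. Next is near right.

{"fn": "send_rows", "kwargs": {"rows": [{"wx": 0, "wy": 0, "wz": 0, "x": 0, "y": 0, "z": -0.5, "jaw": 1}, {"wx": 0, "wy": 0, "wz": 0, "x": 0, "y": 0, "z": -0.5, "jaw": 1}, {"wx": 0, "wy": 0, "wz": 0, "x": 0.2, "y": -0.74, "z": 0, "jaw": 1}, {"wx": 0, "wy": 0, "wz": 0, "x": 0.2, "y": -0.74, "z": 0, "jaw": 1}, {"wx": 0, "wy": 0, "wz": 0, "x": 0.2, "y": -0.74, "z": 0, "jaw": 1}, {"wx": 0, "wy": 0, "wz": 0, "x": 0.2, "y": -0.74, "z": 0, "jaw": 1}, {"wx": 0, "wy": 0, "wz": 0, "x": 0.2, "y": -0.74, "z": 0, "jaw": 1}, {"wx": 0, "wy": 0, "wz": 0, "x": 0.2, "y": -0.74, "z": 0, "jaw": 1}, {"wx": 0, "wy": 0, "wz": 0, "x": 0, "y": 0, "z": 0, "jaw": 1}, {"wx": 0, "wy": 0, "wz": 0, "x": 0, "y": 0, "z": 0, "jaw": 1}]}}

```text
t: 8.8
position: [0.5957, -0.141, 0.0461]
orientation: [0.153, 0.988, 0.0, -0.0]
contact_force: [0.1, -0.1, -1.5]
opening: 0.0007
gripper_force: 0.0
```

```bash
python3 - <<'E'
from h import *
from bench import observe,camera
P=observe()["position"]; print(P)
cv2.imwrite("pics/s5.png",camera("side")[:,:,::-1])
print(blobs(cv2.imread("pics/s5.png"),(243,188,300,228),40,6,70).tolist())
print("fr up/down",proj("side",[.6568,-.044,.028]),proj("side",[.6568,-.044,.020]))
E
```

```text
[ 0.59568535 -0.14101668  0.04608835]
[[296.47, 188.56, 15.06], [283.04, 195.87, 7.75], [251.52, 197.47, 9.06], [279.54, 203.07, 11.12], [270.61, 203.57, 12.38], [260.76, 204.55, 19.31], [289.79, 212.67, 12.69], [256.95, 217.7, 11.25]]
fr up/down (np.float64(283.46856201856195), np.float64(193.84875932437504)) (np.float64(283.41791093230904), np.float64(195.69591814409662))
```

Far right is 1.5 px lower and the other clips and the holder are unmoved. Pressing near right.

{"fn": "send_rows", "kwargs": {"rows": [{"wx": 0, "wy": 0, "wz": 0, "x": 0, "y": 0, "z": 0.35, "jaw": 1}, {"wx": 0, "wy": 0, "wz": 0, "x": 0, "y": 0, "z": 0.1, "jaw": 1}, {"wx": 0, "wy": 0, "wz": 0, "x": 0, "y": 0, "z": 0.1, "jaw": 1}, {"wx": 0, "wy": 0, "wz": 0, "x": 0, "y": 0, "z": 0.1, "jaw": 1}, {"wx": 0, "wy": 0, "wz": 0, "x": 0, "y": 0, "z": 0.1, "jaw": 1}, {"wx": 0, "wy": 0, "wz": 0, "x": 0, "y": 0, "z": 0.1, "jaw": 1}, {"wx": 0, "wy": 0, "wz": 0, "x": 0, "y": 0, "z": 0.08, "jaw": 1}, {"wx": 0, "wy": 0, "wz": 0, "x": 0, "y": 0, "z": 0.06, "jaw": 1}, {"wx": 0, "wy": 0, "wz": 0, "x": 0, "y": 0, "z": 0, "jaw": 1}, {"wx": 0, "wy": 0, "wz": 0, "x": 0, "y": 0, "z": 0, "jaw": 1}]}}

```text
t: 9.85
position: [0.5961, -0.1397, 0.0218]
orientation: [0.152, 0.988, 0.0, -0.0]
contact_force: [-0.8, 2.2, 5.6]
opening: 0.0006
gripper_force: 2.9
```

That reads 5.6 N at 21.8 mm, so near right is home. Last is far left.

{"fn": "send_rows", "kwargs": {"rows": [{"wx": 0, "wy": 0, "wz": 0, "x": 0, "y": 0, "z": -0.5, "jaw": 1}, {"wx": 0, "wy": 0, "wz": 0, "x": 0, "y": 0, "z": -0.5, "jaw": 1}, {"wx": 0, "wy": 0, "wz": 0, "x": 0.4, "y": 0.7, "z": 0, "jaw": 1}, {"wx": 0, "wy": 0, "wz": 0, "x": 0.4, "y": 0.7, "z": 0, "jaw": 1}, {"wx": 0, "wy": 0, "wz": 0, "x": 0.4, "y": 0.7, "z": 0, "jaw": 1}, {"wx": 0, "wy": 0, "wz": 0, "x": 0.4, "y": 0.7, "z": 0, "jaw": 1}, {"wx": 0, "wy": 0, "wz": 0, "x": 0.4, "y": 0.7, "z": 0, "jaw": 1}, {"wx": 0, "wy": 0, "wz": 0, "x": 0.4, "y": 0.7, "z": 0, "jaw": 1}, {"wx": 0, "wy": 0, "wz": 0, "x": 0.4, "y": 0.7, "z": 0, "jaw": 1}, {"wx": 0, "wy": 0, "wz": 0, "x": 0.4, "y": 0.7, "z": 0, "jaw": 1}]}}

```text
t: 10.85
position: [0.5622, 0.0174, 0.0475]
orientation: [0.152, 0.988, -0.0, 0.001]
contact_force: [-0.4, -0.0, 0.8]
opening: 0.0005
gripper_force: 0.0
```

{"fn": "send_rows", "kwargs": {"rows": [{"wx": 0, "wy": 0, "wz": 0, "x": 0, "y": 0, "z": 0, "jaw": 1}, {"wx": 0, "wy": 0, "wz": 0, "x": 0, "y": 0, "z": 0, "jaw": 1}, {"wx": 0, "wy": 0, "wz": 0, "x": 0, "y": 0, "z": 0, "jaw": 1}]}}

```text
t: 11.15
position: [0.5624, 0.0152, 0.0469]
orientation: [0.153, 0.988, -0.001, 0.001]
contact_force: [0.1, -0.7, -0.2]
opening: 0.0006
gripper_force: 0.0
```

```bash
python3 - <<'E'
from h import *
from bench import observe,camera
P=observe()["position"]; print(P)
cv2.imwrite("pics/s6.png",camera("side")[:,:,::-1])
print(blobs(cv2.imread("pics/s6.png"),(243,188,300,228),40,6,70).tolist())
print("nr up/down",proj("side",[.5956,-.1402,.028]),proj("side",[.5956,-.1402,.020]))
E
```

```text
[0.56237945 0.01524888 0.04687247]
[[283.04, 195.8, 8.0], [251.69, 197.5, 9.44], [271.73, 203.69, 24.5], [260.22, 205.32, 9.88], [289.85, 214.3, 10.19], [256.97, 217.34, 15.0]]
nr up/down (np.float64(290.43372960435886), np.float64(212.29873771918218)) (np.float64(290.3611356086276), np.float64(214.20303372665785))
```

{"fn": "send_rows", "kwargs": {"rows": [{"wx": 0, "wy": 0, "wz": 0, "x": 0.06, "y": 0.04, "z": 0.35, "jaw": 1}, {"wx": 0, "wy": 0, "wz": 0, "x": 0, "y": 0, "z": 0.1, "jaw": 1}, {"wx": 0, "wy": 0, "wz": 0, "x": 0, "y": 0, "z": 0.1, "jaw": 1}, {"wx": 0, "wy": 0, "wz": 0, "x": 0, "y": 0, "z": 0.1, "jaw": 1}, {"wx": 0, "wy": 0, "wz": 0, "x": 0, "y": 0, "z": 0.1, "jaw": 1}, {"wx": 0, "wy": 0, "wz": 0, "x": 0, "y": 0, "z": 0.1, "jaw": 1}, {"wx": 0, "wy": 0, "wz": 0, "x": 0, "y": 0, "z": 0.08, "jaw": 1}, {"wx": 0, "wy": 0, "wz": 0, "x": 0, "y": 0, "z": 0.08, "jaw": 1}, {"wx": 0, "wy": 0, "wz": 0, "x": 0, "y": 0, "z": 0, "jaw": 1}, {"wx": 0, "wy": 0, "wz": 0, "x": 0, "y": 0, "z": 0, "jaw": 1}]}}

```text
t: 12.2
position: [0.5605, 0.0183, 0.0215]
orientation: [0.152, 0.988, -0.0, -0.0]
contact_force: [-2.4, -1.3, 6.7]
opening: 0.0005
gripper_force: 3.0
```

{"fn": "send_rows", "kwargs": {"rows": [{"wx": 0, "wy": 0, "wz": 0, "x": 0, "y": 0, "z": -0.4, "jaw": 1}, {"wx": 0, "wy": 0, "wz": 0, "x": 0, "y": 0, "z": -0.8, "jaw": 1}, {"wx": 0, "wy": 0, "wz": 0, "x": 0, "y": 0, "z": -1, "jaw": 1}, {"wx": 0, "wy": 0, "wz": 0, "x": 0, "y": 0, "z": -1, "jaw": 1}, {"wx": 0, "wy": 0, "wz": 0, "x": 0, "y": 0, "z": -1, "jaw": 1}, {"wx": 0, "wy": 0, "wz": 0, "x": 0, "y": 0, "z": 0, "jaw": 1}, {"wx": 0, "wy": 0, "wz": 0, "x": 0, "y": 0, "z": 0, "jaw": 1}, {"wx": 0, "wy": 0, "wz": 0, "x": 0, "y": 0, "z": 0, "jaw": 1}]}}

```text
t: 13.0
position: [0.5599, 0.0188, 0.1254]
orientation: [0.152, 0.988, -0.0, -0.001]
contact_force: [-0.4, -0.5, -0.3]
opening: 0.0005
gripper_force: 0.0
```

```bash
python3 - <<'E'
from h import *
from bench import observe,camera
print(observe()["position"])
cv2.imwrite("pics/s7.png",camera("side")[:,:,::-1])
print(blobs(cv2.imread("pics/s7.png"),(243,188,300,228),40,6,70).tolist())
print("fl up/down",proj("side",[.5606,.0172,.028]),proj("side",[.5606,.0172,.020]))
E
```

```text
[0.55992472 0.01882152 0.1254081 ]
[[282.93, 195.76, 7.81], [251.45, 198.91, 8.62], [279.04, 202.93, 13.75], [270.77, 204.03, 26.69], [262.71, 204.8, 8.56], [257.29, 205.36, 7.81], [289.84, 214.31, 10.88], [256.74, 217.36, 14.75]]
fl up/down (np.float64(252.06431031377608), np.float64(196.93374909417346)) (np.float64(252.09486331432083), np.float64(198.78891814389544))
```

View pics/s7.png

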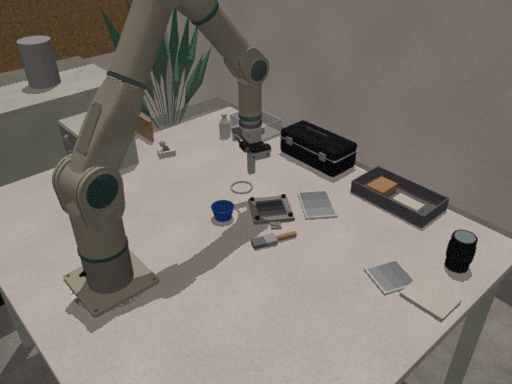

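All four clips sit at their home pixel rows: (256.7,217.4), (282.9,195.8), (289.8,214.3) and (251.5,198.9). The holder around (270,208), the bystanders and the switch at (166,150) haven't moved, and the arm is clear.

```bash
python3 -c "
from bench import workorder; print(workorder.hand_in())"
```

```text
the job is handed in; nothing more can be done
None
```

I pressed all four clips home in order (near left, far right, near right, far left) with at most 6.9 N read at the end of each press; the holder and everything else look unmoved in the last picture, and the job is handed in with no verdict shown.

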